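# Lay out the embryo dissection place

## Robot

A 6-joint arm with a two-finger parallel gripper is mounted at the origin on the work surface. World frame = base frame: x ahead of the robot, y to its left, z up, the work surface at z = 0. Lengths are in mm, angles in rad, forces in N, time in s.
With the tool pointing down it reaches from about 350 to 875 mm from the base axis. Payload 4.2 kg.
Tool frame: the origin (TCP) lies at the very end of the fingers, on their centre line; the grasp point (between the pads) lies 19 mm behind it; z points along the fingers, y is the direction in which the jaws open and shut (so a half turn about z gives the same grasp; the last joint's range is limited). The gripper opens to 85 mm and grips with 20 to 120 N. Pads are 22 mm wide; open, the fingers measure 114 mm over their backs; the gripper's body (76 mm by 85 mm) begins 54 mm behind the grasp point. The pads swing forward as they close: fully open they stand 13 mm farther back than shut.
Start: joints at [-0.973, 0.385, 0.008, 0, -1.194, -0.259], TCP at [207.737, -589.444, 231.312] pointing down, gripper open.
Joint ranges: [-3.14, 3.14], [-1.21, 2.06], [-1.07, 1.41], [-3.16, 2.05], [-2.99, -0.16], [-3.1, 3.1]. Speed limits (rad/s): [2.79, 2.79, 3.14, 3.14, 3.14, 3.14].

## Interface

Orientations are given as a unit quaternion [x, y, z, w].
In Python, from bench import arm, optics, job gives the robot as it stands.
- The arm moves only by the tool send_rows, never from a script. Its argument "steps" is a list that holds one entry, the list of rows, each a list of 5 numbers: the shift along the tool's x, y, z in cm, then the turn about the tool's z in rad, then the opening, from 0 (shut) to 1 (fully open). A call has 1 to 10 rows; each row shifts and turns the pose as measured when the row begins, along the tool's axes as they then stand; what a row does not reach is not made up. A row lasts 1/12 s, in which the tool goes at most 41.7 mm and 7.16 degrees, less where a joint would pass 70% of its speed; a pose out of reach is approached as far as the arm can. A call with a gripper value outside its range is refused whole. The fingers move at their own pace and stop on an object; the grip force is fixed at half the most. Time passes only in rows, so rows that do not move let the fingers close. It gives the time, the measured TCP pose, the force and the opening at its end, in the units of the state.
- arm.read_state(): the state, without advancing time (a new reading comes with each control period).
- optics.get_image(name): name is "scene" or "side" or "wrist"; returns (picture, depth): 400x640x3 uint8, blue, green, red; 400x640 float32, mm along the optical axis (not along the pixel's ray), 0 where there is no reading.
- optics.get_calibration(name): a dict with "K" (3x3 intrinsics, pixels), "rvec" (rotation vector, rad) and "tvec" (3), from world to camera coordinates, as OpenCV has them; the wrist camera has in their place "hand_eye" (4x4, takes a point from camera to tool coordinates, whose origin is the TCP and whose axes are the flange's). Camera axes: x right, y down, z forward; pixel columns grow to the right and rows downward; lengths in mm; the calibration is good to about 2 mm. A picture is of the moment at which its call begins: read the wrist's pose just before it. get_calibration takes no time and is no camera call.
- job.job_done(): hands the job in, once; it reports no verdict.
The state is a dict: "clock": time; "joints": joint angles; "joint_vel": joint speeds; "joint_efforts": joint torques, N m; "position": TCP position; "ee_rot": TCP orientation; "contact_force": force on the tool from outside, world axes, zero at the start; "wrist_torque": the same for the moment, N m; "gripper_width": finger opening in mm.
Only numpy, scipy, OpenCV 4.12 (cv2) and the standard library are available. Lean on these libraries where they do the work, as an engineer would, in place of code of your own. Each camera call takes 0.05 s, during which the arm holds its last target. There are 200 camera calls.

## Task

Lay out the dissection place on the white bench mat: set the glass dish upright in the middle of the light plate and cover it with its knobbed lid, put the white rinse bowl midway between the light plate and the waste pot, and stand the saline bottle directly behind the bowl (the side away from the robot), about a finger's breadth clear of it. Nest the tapered liner cup upright in the waste pot until it is fully home, pressing no more than lightly so that it does not jam. Set the glass and porcelain down rather than dropping them, and leave the two little amber bottles standing where they are.

Things in the scene. Friction and masses are not known exactly. Their poses are not given: they have to be found in the camera images.
- bench_mat: fixed sheet of white bench paper, 300 mm deep (x), 760 mm wide (y), no thickness to speak of (things on it stand at z 0), a blue stripe near each short end. Origin: its centre. x axis: away from the robot (within 0.1 rad); y axis: to the left. Light plate and waste pot stand on it 285 mm either side of its origin along y (which is left varies): the origin is their midpoint.
- light_plate: fixed slim LED light plate for looking at dishes: grey box 130 mm (x) by 140 mm (y), 22 mm high, flat on top with a dark square and, in the very middle, a white lit disc of 80 mm diameter. Origin: centre of its underside, z up; the lit disc is centred above it at 22 mm.
- waste_pot: fixed heavy round steel pot, open at the top, tapered: 55 mm high, outer diameter 51 mm at the foot, 65 mm at the rim, wall 4 mm, inner floor 6 mm above the worktop; thin dark foot disc of 72 mm. Origin: centre of its underside, z up.
- liner_cup: loose tapered white plastic cup, open at the top, 40 g, standing upright: 80 mm high, outer diameter 41 mm at the foot, 57 mm at the rim, wall 3 mm. Origin: centre of its underside, z up. Fully home, its foot rests on the pot's floor, with about 2 mm play all round, and its rim stands 31 mm above the pot's rim.
- dish: loose round clear glass dish, straight-sided, open at the top, about 90 g: outer diameter 58 mm, 32 mm high, wall 4 mm. Origin: centre of its underside, z up. Stands upright at the start.
- dish_lid: loose round clear glass lid of the dish, 60 g, standing upright on its boss: disc of 62 mm diameter from 6 to 11 mm above the origin; below it a tapered boss, 30 mm diameter at its foot, 41 mm at the disc; on top a knob of 18 mm diameter, 15 to 34 mm above the origin. Origin: centre of the boss's foot, z up. Seated on the dish, its origin is 26 mm above the dish's.
- rinse_bowl: loose round white porcelain bowl, straight-sided, open at the top, about 150 g: outer diameter 64 mm, 36 mm high, wall 4 mm. Origin: centre of its underside, z up. Stands upright at the start.
- saline_bottle: loose round clear bottle with white cap and paper label, about 160 g: 100 mm high, straight body of 44 mm diameter up to 62 mm, then narrowing to a cap of 22 mm diameter (84 to 100 mm up). Origin: centre of its underside, z up. Stands upright at the start.
- vial: small loose amber glass jar with black cap, 24 mm diameter, 45 mm high, a bystander: leave it alone. Origin: centre of its underside.
- dropper: small loose amber glass bottle with black rubber cap, 30 mm diameter, 60 mm high, a bystander: leave it alone. Origin: centre of its underside.

How it is judged:
By the outcome, as a careful person would: the job done as asked, in the order asked, and still so for the second after the job is handed in, with the robot touching nothing.
It also fails if it takes over 128 s, if anything falls off the work surface, if the arm or the gripper's body presses on something with over 40 N, if the wrist force passes 120 N, or if a joint passes its speed limit or range.

## Working session

There is one attempt and no reset: what is moved stays moved. The work goes in short steps, Python scripts to look and compute and a tool call to move; the robot and the scene stay as the last step left them, time stands still between calls to the robot, and variables do not carry over. Pictures are saved under pics/ and viewed, about 12 in all and at most 16, crops included, and the job is handed in when it is done.

Besides the shell and the picture viewer there is one more tool, called after "Request:" by a JSON object that holds its "op" and its "data", one argument or row to a line. send_rows: Moves the arm, as the interface text tells. Its arguments: {"type":"object","properties":{"steps":{"type":"array","items":{"type":"array","items":{"type":"array","items":{"type":"number"}}}}},"required":["steps"]}

```bash
ls; mkdir -p pics
cat > h.py <<'E'
import numpy as np, cv2
from scipy.spatial.transform import Rotation as R
from bench import arm, optics, job
def snap(n):
    s=arm.read_state(); im,d=optics.get_image(n); c=optics.get_calibration(n); K=np.array(c["K"],float)
    if n=="wrist":
        T=np.eye(4);T[:3,:3]=R.from_quat(s["ee_rot"]).as_matrix();T[:3,3]=s["position"]
        T=T@np.array(c["hand_eye"],float)
    else:
        Rm=cv2.Rodrigues(np.array(c["rvec"],float))[0];T=np.eye(4);T[:3,:3]=Rm.T;T[:3,3]=-Rm.T@np.array(c["tvec"],float).ravel()
    return np.array(im),np.array(d),K,T
def cloud(d,K,T):
    v,u=np.indices(d.shape); P=np.stack([(u-K[0,2])/K[0,0]*d,(v-K[1,2])/K[1,1]*d,d],-1)
    W=P@T[:3,:3].T+T[:3,3]; W[d<=0]=np.nan; return W
def ray(u,v,z,K,T):
    r=T[:3,:3]@np.array([(u-K[0,2])/K[0,0],(v-K[1,2])/K[1,1],1]); return T[:3,3]+r*(z-T[2,3])/r[2]
def proj(p,K,T):
    q=T[:3,:3].T@(np.array(p,float)-T[:3,3]); return (K@(q/q[2]))[:2]
E
python3 - <<'E'
from h import *
for n in("scene","side"):
    im,d,K,T=snap(n);cv2.imwrite(f"pics/{n}0.png",im);np.savez(f"{n}0.npz",im=im,d=d,K=K,T=T);print(n,T.round(2).tolist(),K.round(1).tolist())
s=arm.read_state();print(s)
print(optics.get_calibration("wrist"))
E
```

```text
pics
scene [[-0.09, 0.65, -0.75, 1091.89], [1.0, 0.04, -0.08, 62.62], [-0.02, -0.75, -0.66, 541.23], [0.0, 0.0, 0.0, 1.0]] [[383.8, 0.0, 317.5], [0.0, 383.8, 199.4], [0.0, 0.0, 1.0]]
side [[-0.99, -0.06, 0.11, 427.31], [-0.12, 0.57, -0.81, 845.54], [-0.02, -0.82, -0.58, 617.72], [0.0, 0.0, 0.0, 1.0]] [[459.4, 0.0, 319.5], [0.0, 459.4, 201.0], [0.0, 0.0, 1.0]]
{'clock': 0.1, 'joints': array([-9.73431518e-01,  3.85482179e-01,  6.80090554e-03, -4.44738911e-04,
       -1.19400291e+00, -2.58573926e-01]), 'joint_vel': array([ 4.47401241e-04, -2.14567699e-03,  3.21860810e-03,  6.65878738e-04,
        2.49420617e-03, -7.49396581e-06]), 'joint_efforts': array([ 7.56323407e-04, -3.93319237e+01,  1.88931209e+01,  4.19796914e+00,
       -2.59194007e-03,  4.19797914e-06]), 'position': array([ 207.55558633, -588.99269106,  230.34304107]), 'ee_rot': array([-1.68505555e-01,  9.85700230e-01,  9.44579254e-04, -2.03702306e-04]), 'contact_force': array([ 0.37708473, -0.27382188, -0.92172934]), 'wrist_torque': array([ 0.01969786, -0.05988561,  0.03151301]), 'gripper_width': 85.3837062544607}
{'K': array([[293.83876203,   0.        , 313.45644434],
       [  0.        , 293.83876203, 197.73039553],
       [  0.        ,   0.        ,   1.        ]]), 'hand_eye': array([[-2.52586685e-04, -9.54530325e-01, -2.98113729e-01,
         7.67289745e+01],
       [ 9.99999946e-01, -3.04226002e-04,  1.26818288e-04,
         4.87685778e-01],
       [-2.11745850e-04, -2.98113681e-01,  9.54530350e-01,
        -1.43533214e+02],
       [ 0.00000000e+00,  0.00000000e+00,  0.00000000e+00,
         1.00000000e+00]])}
```

View pics/scene0.png

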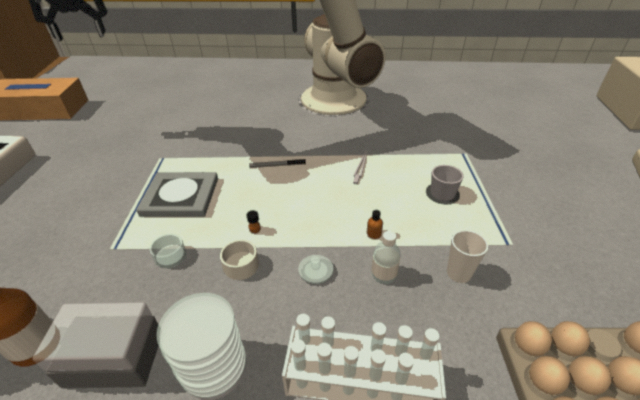

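View pics/side0.png

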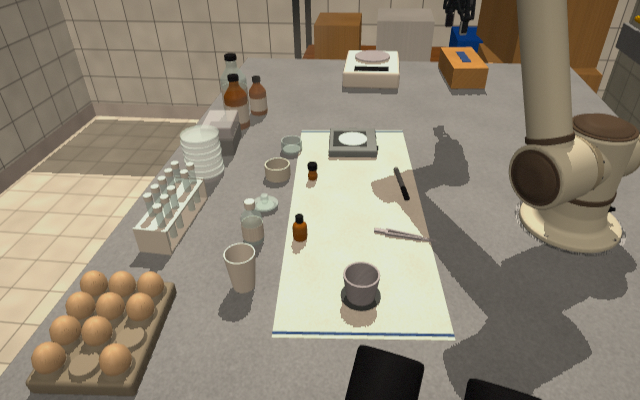

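The scene picture shows, from left to right: light plate (179,190), dish (168,250), vial (254,221), bowl (239,260), lid (316,268), dropper (375,226), saline (386,260), liner (466,257), pot (446,183). The side picture agrees with this.

```bash
cat > m.py <<'E'
from h import *
from scipy.optimize import least_squares
import sys
# fit rim circles: for each object, extract cloud points near a guess and above given z
D={n:np.load(f"{n}0.npz") for n in("scene","side")}
C={n:cloud(D[n]["d"],D[n]["K"],D[n]["T"]) for n in D}
S=D["scene"]
g={k:ray(*uv,z,S["K"],S["T"])[:2] for k,(uv,z) in dict(plate=((179,189),22),dish=((168,244),32),bowl=((239,252),36),lid=((316,268),8),saline=((389,236),100),cup=((467,243),80),pot=((446,174),55),vial=((253,214),45),dropper=((376,214),60)).items()}
for k,p in g.items():
    print(k,"ray",p.round(1))
    for n in C:
        W=C[n];m=(np.hypot(W[...,0]-p[0],W[...,1]-p[1])<50)&(W[...,2]>4)
        Q=W[m]
        if len(Q)<10: print("  ",n,len(Q));continue
        zt=np.percentile(Q[:,2],98);t=Q[Q[:,2]>zt-6]
        # rim circle fit
        f=lambda a:np.hypot(t[:,0]-a[0],t[:,1]-a[1])-a[2]
        r=least_squares(f,[*t[:,:2].mean(0),25],loss="soft_l1")
        print("  ",n,len(Q),"ztop",zt.round(1),"mid",((t[:,:2].max(0)+t[:,:2].min(0))/2).round(1),"fit",r.x.round(1))
E
python3 m.py
python3 - <<'E'
from h import *
# zoomed composite of objects
S=np.load("scene0.npz");im=S["im"]
cv2.imwrite("pics/z.png",cv2.resize(im[150:300,110:510],(800,300),interpolation=cv2.INTER_CUBIC).repeat(2,0))
W=cloud(S["d"],S["K"],S["T"])
for u,v in [(159,158),(122,245),(466,156),(506,240),(300,220)]: print(W[v,u].round(1), ray(u,v,0,S["K"],S["T"]).round(1))
E
```

```text
plate ray [ 484.4 -302.2]
   scene 1061 ztop 23.7 mid [ 484.1 -301.7] fit [ 485.8 -302.    35.2]
   side 467 ztop 25.4 mid [ 485.3 -302.4] fit [ 484.7 -302.2   35.3]
dish ray [ 649.9 -258.3]
   scene 897 ztop 32.3 mid [ 652.3 -262. ] fit [ 652.5 -261.7   26.8]
   side 361 ztop 33.9 mid [ 651.6 -260.7] fit [ 651.6 -261.2   27. ]
bowl ray [ 662.5 -123.8]
   scene 1193 ztop 36.4 mid [ 663.9 -125.3] fit [ 664.6 -125.3   29.8]
   side 530 ztop 37.2 mid [ 663.3 -125.3] fit [ 663.7 -125.1   29.9]
lid ray [665.2  10.7]
   scene 812 ztop 33.7 mid [666.8   9.6] fit [668.3   9.9   6.5]
   side 344 ztop 34.5 mid [667.4  10.5] fit [666.6  10.5   6. ]
saline ray [667.  128.1]
   scene 1124 ztop 100.0 mid [665.2 129.2] fit [666.1 128.3   8.1]
   side 825 ztop 100.5 mid [664.  128.2] fit [663.8 130.    7.9]
cup ray [654.4 254.5]
   scene 1539 ztop 80.2 mid [652.3 258.4] fit [652.9 258.3  26.5]
   side 1256 ztop 80.8 mid [651.5 258.9] fit [651.3 259.   26.4]
pot ray [438.3 260.4]
   scene 926 ztop 55.3 mid [436.  263.4] fit [436.9 262.9  29.8]
   side 1362 ztop 55.7 mid [435.5 262.5] fit [435.2 263.7  30. ]
vial ray [ 574.8 -117.1]
   scene 254 ztop 46.0 mid [ 574.4 -119.4] fit [ 575.5 -119.5    8.8]
   side 171 ztop 46.7 mid [ 573.6 -119.5] fit [ 573.  -118.4    8.7]
dropper ray [574.8 113.2]
   scene 368 ztop 60.4 mid [570.8 113.4] fit [570.4 113.    5.9]
   side 318 ztop 60.8 mid [569.1 113.4] fit [568.4 114.    6.2]
[ 3.431e+02 -4.124e+02 -2.000e-01] [ 343.4 -412.2    0. ]
[ 632.  -365.4    1.1] [ 631.  -366.3    0. ]
[289.2 342.1   0.8] [288.  342.5   0. ]
[566.4 361.6   0.9] [565.4 362.1   0. ]
[539.5 -33.8   0.6] [538.8 -33.9   0. ]
```

View pics/z.png

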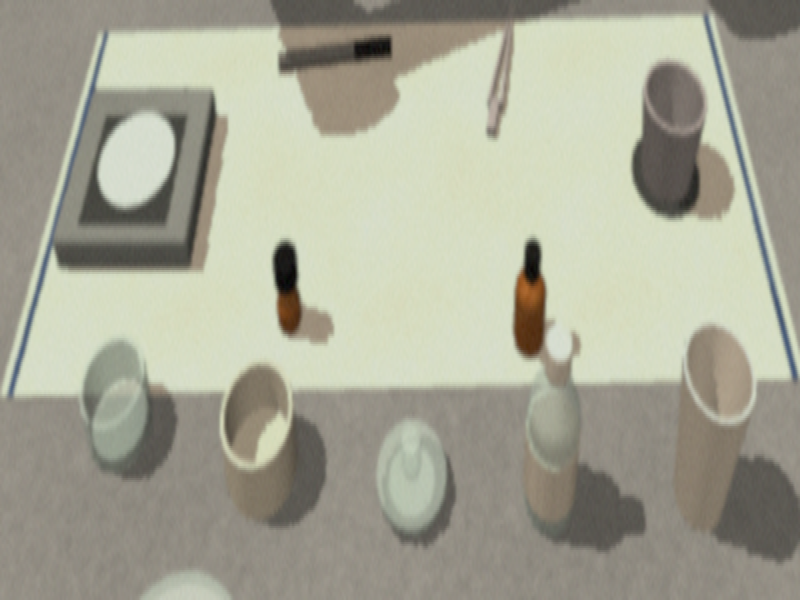

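Request:
{"op": "send_rows", "data": {
  "steps": [
    [[0,0,0,0.113,1],[0,0,0,0.113,1],[0,0,0,0.113,1],[-3.1,2.3,0,0,1],[-3.1,2.3,0,0,1],[-3.1,2.3,0,0,1],[-3.1,2.3,0,0,1],[-3.1,2.3,0,0,1],[-3.1,2.3,0,0,1],[-3.1,2.3,0,0,1]]
  ]
}}

```text
clock: 0.93
position: [428.1, -428.6, 223.7]
ee_rot: [0.017, 1.0, 0.006, -0.004]
contact_force: [0.9, -1.4, 0.5]
gripper_width: 85.7
```

Request:
{"op": "send_rows", "data": {
  "steps": [
    [[0,0,0,-0.034,1],[-3.2,2.4,0,0,1],[-3.2,2.4,0,0,1],[-3.2,2.4,0,0,1],[-3.2,2.4,0,0,1],[-3.2,2.4,0,0,1],[-2.8,2.0,0,0,1],[0,0,0,0,1]]
  ]
}}

```text
clock: 1.6
position: [623.7, -276.5, 218.2]
ee_rot: [-0.004, 1.0, 0.008, -0.007]
contact_force: [1.1, -0.8, -0.1]
gripper_width: 85.4
```

```bash
cat >> h.py <<'E'
def go(x,y,z,yaw=0):
    s=arm.read_state();M=R.from_quat(s["ee_rot"]).as_matrix()
    print("delta cm tool",(M.T@(np.array([x,y,z])-s["position"])/10).round(2),"tool z",M[:,2].round(4),"yaw err(turn)",round(-np.arctan2(-M[0,1],M[1,1])*-1+0*yaw,4),"F",s["contact_force"].round(1),"w",round(s["gripper_width"],1),"t",s["clock"],"J",s["joints"].round(2))
E
python3 - <<'E'
from h import *
im,d,K,T=snap("wrist");cv2.imwrite("pics/w1.png",im)
W=cloud(d,K,T);p=np.array([652.,-261.4])
Q=W[(np.hypot(W[...,0]-p[0],W[...,1]-p[1])<45)&(W[...,2]>20)&(W[...,2]<45)]
zt=np.percentile(Q[:,2],98);t=Q[Q[:,2]>zt-6];print(len(Q),zt,((t.max(0)+t.min(0))/2).round(1))
go(652,-261.4,200)
E
```

```text
697 34.07952437765647 [ 650.6 -262.7   31.7]
delta cm tool [-3.07  1.58  1.79] tool z [-0.0167  0.0165 -0.9997] yaw err(turn) 0.0064 F [ 0.7 -0.5 -0.7] w 85.4 t 1.65 J [-0.19  0.5   0.17 -0.01 -1.26 -1.37]
```

View pics/w1.png

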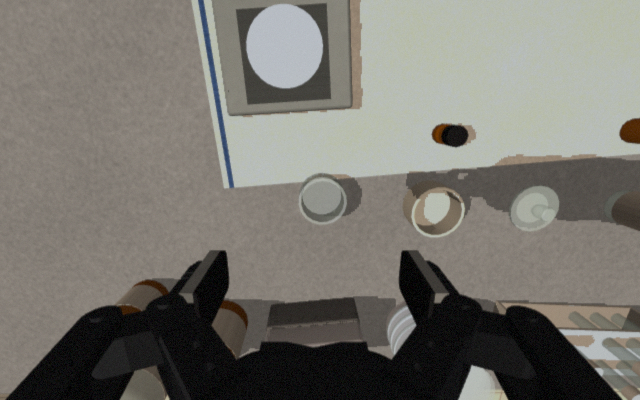

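Request:
{"op": "send_rows", "data": {
  "steps": [
    [[-1.8,0.9,3.0,0,1],[-1.6,0.8,3.0,0,1],[0,0,3.5,0,1],[0,0,3.5,0,1],[0,0,0,0,1]]
  ]
}}

```text
clock: 2.07
position: [653.8, -260.2, 86.0]
ee_rot: [-0.002, 1.0, 0.007, -0.006]
contact_force: [-0.6, -0.3, -1.6]
gripper_width: 85.1
```

```bash
python3 -c "
from h import *
go(651.8,-261.8,5)"
```

```text
delta cm tool [ 0.1  -0.28  8.1 ] tool z [-0.0123  0.0148 -0.9998] yaw err(turn) 0.0048 F [-0.6 -0.3 -1.6] w 85.1 t 2.0667 J [-0.16  0.64  0.07 -0.02 -1.01 -1.4 ]
```

Request:
{"op": "send_rows", "data": {
  "steps": [
    [[0.05,-0.14,2.5,0,1],[0.05,-0.14,2.5,0,1],[0,0,1.5,0,1],[0,0,0.8,0,1],[0,0,0.2,0,1]]
  ]
}}

```text
clock: 2.48
position: [650.7, -267.8, 14.6]
ee_rot: [-0.001, 1.0, 0.006, -0.005]
contact_force: [0.0, 0.2, 0.2]
gripper_width: 85.3
```

```bash
python3 -c "
from h import *
go(651.8,-261.8,5)"
```

```text
delta cm tool [-0.12  0.59  0.97] tool z [-0.01    0.0112 -0.9999] yaw err(turn) 0.0018 F [0.  0.2 0.2] w 85.3 t 2.4833 J [-0.17  0.71  0.01 -0.01 -0.88 -1.4 ]
```

Request:
{"op": "send_rows", "data": {
  "steps": [
    [[-0.1,0.5,0.5,0,1],[0,0,0.4,0,1],[0,0,0,0,1],[0,0,0,0,1]]
  ]
}}

```text
clock: 2.82
position: [653.8, -264.2, 10.5]
ee_rot: [-0.001, 1.0, 0.004, -0.002]
contact_force: [-0.2, 0.3, 0.2]
gripper_width: 85.4
```

```bash
python3 -c "
from h import *
go(651.8,-261.8,5)"
```

```text
delta cm tool [0.2  0.24 0.55] tool z [-0.003   0.0088 -1.    ] yaw err(turn) 0.0013 F [-0.2  0.3  0.2] w 85.4 t 2.8167 J [-0.16  0.72  0.   -0.01 -0.86 -1.4 ]
```

Request:
{"op": "send_rows", "data": {
  "steps": [
    [[0.2,0.25,0.5,0,1],[0,0,0.2,0,1],[0,0,0,0,1],[0,0,0,0,1]]
  ]
}}

```text
clock: 3.15
position: [653.1, -261.4, 5.7]
ee_rot: [-0.001, 1.0, 0.004, 0.001]
contact_force: [-0.6, -0.3, -0.2]
gripper_width: 85.0
```

```bash
python3 -c "
from h import *
go(651.8,-261.8,5)"
```

```text
delta cm tool [ 0.13 -0.04  0.07] tool z [ 0.0014  0.0078 -1.    ] yaw err(turn) 0.0022 F [-0.6 -0.3 -0.2] w 85.0 t 3.15 J [-0.15  0.72 -0.01 -0.01 -0.84 -1.41]
```

Request:
{"op": "send_rows", "data": {
  "steps": [
    [[0,0,0,0,0],[0,0,0,0,0],[0,0,0,0,0],[0,0,0,0,0],[0,0,0,0,0],[0,0,0,0,0],[0,0,0,0,0]]
  ]
}}

```text
clock: 3.73
position: [653.7, -261.4, 6.7]
ee_rot: [-0.001, 1.0, 0.004, 0.001]
contact_force: [0.2, -0.1, 1.2]
gripper_width: 56.6
```

Request:
{"op": "send_rows", "data": {
  "steps": [
    [[0,0,-2,0,0],[0,0,-3,0,0],[0,0,-3,0,0],[3,-0.7,0,0,0],[3.2,-0.8,0,0,0],[3.2,-0.8,0,0,0],[3.2,-0.8,0,0,0],[2.5,-0.7,0,0,0],[0,0,0,0,0],[0,0,0,0,0]]
  ]
}}

```text
clock: 4.57
position: [494.8, -300.4, 86.1]
ee_rot: [-0.002, 1.0, 0.005, -0.001]
contact_force: [0.7, 0.6, -0.7]
gripper_width: 56.1
```

```bash
python3 -c "
from h import *
go(486.5,-302.1,29)"
```

```text
delta cm tool [ 0.81 -0.22  5.71] tool z [-0.003   0.0091 -1.    ] yaw err(turn) 0.0033 F [ 0.7  0.6 -0.7] w 56.1 t 4.5667 J [-0.27  0.45 -0.28 -0.01 -0.84 -1.29]
```

Request:
{"op": "send_rows", "data": {
  "steps": [
    [[0.5,-0.12,2,0,0],[0.3,-0.1,1.5,0,0],[0,0,0.7,0,0],[0,0,0.3,0,0],[0,0,0,0,0],[0,0,0,0,0],[0,0,0,0,0]]
  ]
}}

```text
clock: 5.15
position: [491.9, -302.8, 41.1]
ee_rot: [-0.003, 1.0, 0.003, 0.001]
contact_force: [-0.3, -0.4, -0.1]
gripper_width: 56.2
```

Run:
```python
from h import *
im,d,K,T=snap("scene")
W=cloud(d,K,T)
p=np.array([486.5,-302.1])
Q=W[(np.hypot(W[...,0]-p[0],W[...,1]-p[1])<60)&(W[...,2]>28)]
print("lowest",np.sort(Q[:,2])[[5,50]].round(1))
cv2.imwrite("pics/d1.png",cv2.resize(im[110:260,100:300],(800,600),interpolation=cv2.INTER_CUBIC))
go(486.5,-302.1,29)
```

```text
lowest [35.4 38.6]
delta cm tool [0.57 0.07 1.23] tool z [ 0.0032  0.0062 -1.    ] yaw err(turn) 0.0059 F [-0.6 -0.7 -1. ] w 56.2 t 5.2 J [-0.28  0.51 -0.33 -0.01 -0.73 -1.28]
```

View pics/d1.png

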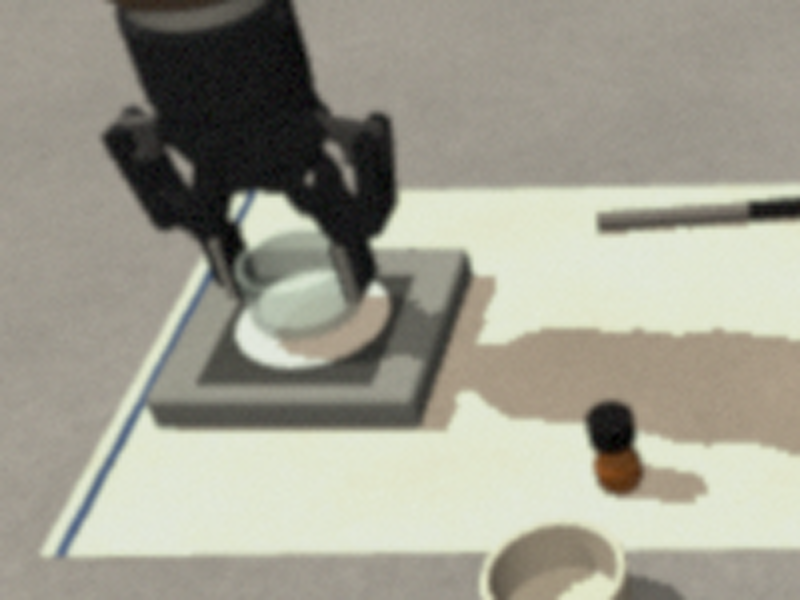

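The dish is upright in the jaws, crop pixel (300,285), just above the lit disc. Correct x, then lower.

Request:
{"op": "send_rows", "data": {
  "steps": [
    [[0.6,0.05,0.3,0,0],[0,0,0.3,0,0],[0,0,0.3,0,0],[0,0,0,0,0],[0,0,0,0,0]]
  ]
}}

```text
clock: 5.62
position: [486.7, -302.4, 33.1]
ee_rot: [-0.003, 1.0, 0.003, 0.003]
contact_force: [-1.3, 0.1, -1.2]
gripper_width: 56.3
```

```bash
python3 -c "
from h import *
go(486.5,-302.1,29)"
```

```text
delta cm tool [0.03 0.02 0.41] tool z [ 0.0064  0.0052 -1.    ] yaw err(turn) 0.0064 F [-1.3  0.1 -1.2] w 56.3 t 5.6167 J [-0.28  0.51 -0.35 -0.01 -0.7  -1.28]
```

Request:
{"op": "send_rows", "data": {
  "steps": [
    [[0,0,0.25,0,0],[0,0,0.15,0,0],[0,0,0.1,0,0],[0,0,0,0,0]]
  ]
}}

```text
clock: 5.95
position: [487.3, -302.5, 28.8]
ee_rot: [-0.003, 1.0, 0.002, 0.004]
contact_force: [0.8, -0.2, -0.1]
gripper_width: 56.8
```

```bash
python3 -c "
from h import *
go(486.5,-302.1,29)"
```

```text
delta cm tool [ 0.08  0.05 -0.02] tool z [ 0.0072  0.0046 -1.    ] yaw err(turn) 0.0069 F [ 0.8 -0.2 -0.1] w 56.8 t 5.95 J [-0.28  0.52 -0.35 -0.01 -0.69 -1.28]
```

Request:
{"op": "send_rows", "data": {
  "steps": [
    [[0.05,0,0.12,0,0],[0,0,0,0,0],[0,0,0,0,0]]
  ]
}}

```text
clock: 6.2
position: [488.0, -302.7, 29.1]
ee_rot: [-0.004, 1.0, 0.002, 0.005]
contact_force: [-0.2, -0.2, -0.7]
gripper_width: 56.2
```

Request:
{"op": "send_rows", "data": {
  "steps": [
    [[0.15,0.05,0.15,0,0],[0,0,0.1,0,0],[0,0,0,0,0]]
  ]
}}

```text
clock: 6.45
position: [488.1, -302.7, 29.0]
ee_rot: [-0.005, 1.0, 0.001, 0.007]
contact_force: [0.5, -0.1, -1.2]
gripper_width: 56.2
```

```bash
cat > rim.py <<'E'
from h import *
def rim(p,zlo,zhi,rad=45,names=("scene","side"),top=6):
    for n in names:
        im,d,K,T=snap(n);W=cloud(d,K,T)
        Q=W[(np.hypot(W[...,0]-p[0],W[...,1]-p[1])<rad)&(W[...,2]>zlo)&(W[...,2]<zhi)]
        if len(Q)<10: print(n,len(Q));continue
        zt=np.percentile(Q[:,2],98);t=Q[Q[:,2]>zt-top];print(n,len(Q),"ztop",zt.round(1),"mid",((t.max(0)+t.min(0))/2).round(1))
E
python3 - <<'E'
from rim import *
rim((486.5,-302),40,62,20,("scene","side")); go(487,-302.1,29)
E
```

```text
scene 0
side 0
delta cm tool [ 0.13  0.06 -0.02] tool z [ 0.0135  0.0018 -0.9999] yaw err(turn) 0.0089 F [-0.7  1.   2.4] w 56.0 t 6.55 J [-0.28  0.52 -0.36 -0.01 -0.68 -1.28]
```

Request:
{"op": "send_rows", "data": {
  "steps": [
    [[0.1,0,0.3,0,0],[0,0,0,0,0],[0,0,0,0,0]]
  ]
}}

```text
clock: 6.8
position: [489.3, -302.8, 29.8]
ee_rot: [-0.005, 1.0, 0.0, 0.009]
contact_force: [0.0, 0.6, -1.1]
gripper_width: 56.4
```

Request:
{"op": "send_rows", "data": {
  "steps": [
    [[0,0,0,0,0.7],[0,0,0,0,1],[0,0,0,0,1],[0,0,0,0,1],[0,0,0,0,1],[0,0,0,0,1]]
  ]
}}

```text
clock: 7.3
position: [488.2, -302.9, 27.3]
ee_rot: [-0.005, 1.0, 0.0, 0.007]
contact_force: [0.5, -0.0, -0.7]
gripper_width: 85.3
```

Run:
```python
from rim import *
rim((486.5,-302),44,62,33,("scene","side")); go(487,-302.1,29)
```

```text
scene 273 ztop 54.7 mid [ 488.4 -301.4   51.9]
side 92 ztop 56.1 mid [ 487.5 -299.7   53.9]
delta cm tool [ 0.12  0.08 -0.16] tool z [ 0.0146  0.001  -0.9999] yaw err(turn) 0.0097 F [-0.1  0.3  0. ] w 85.5 t 7.4 J [-0.28  0.52 -0.36 -0.01 -0.68 -1.28]
```

Request:
{"op": "send_rows", "data": {
  "steps": [
    [[0,0,-1.5,0,1],[0,0,-3,0,1],[0,0,-4,0,1],[0,0,-3,0,1],[-2,3.4,0,0,1],[-2,3.4,0,0,1],[-2,3.4,0,0,1],[-2,3.4,0,0,1],[-2,3.4,0,0,1],[-2,3.4,0,0,1]]
  ]
}}

```text
clock: 8.23
position: [606.0, -97.5, 151.0]
ee_rot: [0.003, 1.0, 0.001, 0.007]
contact_force: [1.0, -0.3, 0.2]
gripper_width: 85.2
```

Run:
```python
from rim import *
rim((486.5,-302),44,62,40,("scene","side")); go(667,10,60)
```

```text
scene 279 ztop 54.7 mid [ 488.4 -301.9   52.3]
side 166 ztop 56.1 mid [ 487.4 -301.5   53.5]
delta cm tool [-5.73 10.44  9.19] tool z [ 0.0165  0.0027 -0.9999] yaw err(turn) 0.0007 F [-1.3 -0.5 -1.1] w 85.7 t 8.3333 J [ 0.11  0.43 -0.14 -0.   -0.99 -1.68]
```

Request:
{"op": "send_rows", "data": {
  "steps": [
    [[-2.0,3.6,1.5,0,1],[-2.0,3.5,1.5,0,1],[-1.7,3.2,2,0,1],[0,0,2,0,1],[0,0,1,0,1],[0,0,0,0,1],[0,0,0,0,1]]
  ]
}}

```text
clock: 8.92
position: [666.0, 7.3, 72.2]
ee_rot: [-0.001, 1.0, 0.001, 0.01]
contact_force: [0.1, -0.8, 0.3]
gripper_width: 85.2
```

Run:
```python
from h import *
go(667,10,15)
```

```text
delta cm tool [0.01 0.25 5.72] tool z [ 0.0191  0.0021 -0.9998] yaw err(turn) 0.0024 F [ 0.1 -0.8  0.3] w 85.2 t 8.9167 J [ 0.25  0.58 -0.09  0.   -0.88 -1.83]
```

Request:
{"op": "send_rows", "data": {
  "steps": [
    [[0,0.15,2,0,0.55],[0,0.1,1.5,0,0.55],[0,0,1,0,0.55],[0,0,0.5,0,0.55],[0,0,0,0,0.55],[0,0,0,0,0.55]]
  ]
}}

```text
clock: 9.42
position: [669.3, 4.3, 28.1]
ee_rot: [0.002, 1.0, 0.001, 0.015]
contact_force: [0.6, 0.7, 0.3]
gripper_width: 47.1
```

Run:
```python
from h import *
go(667,10,15)
```

```text
delta cm tool [0.27 0.57 1.31] tool z [ 0.0292  0.0027 -0.9996] yaw err(turn) -0.0037 F [0.6 0.7 0.3] w 47.1 t 9.4167 J [ 0.25  0.63 -0.13  0.01 -0.78 -1.83]
```

Request:
{"op": "send_rows", "data": {
  "steps": [
    [[0.3,0.7,0.9,0,0.55],[0,0,0.5,0,0.55]]
  ]
}}

```text
clock: 9.58
position: [668.4, 11.3, 16.5]
ee_rot: [0.002, 1.0, 0.002, 0.017]
contact_force: [-0.1, -1.0, -0.5]
gripper_width: 46.8
```

Run:
```python
from h import *
optics.get_image("side");optics.get_image("side")
go(667,10,15)
```

```text
delta cm tool [ 0.16 -0.07  0.12] tool z [ 0.0342  0.0032 -0.9994] yaw err(turn) -0.0046 F [-0.2  0.8 -0.5] w 47.2 t 9.6833 J [ 0.26  0.65 -0.14  0.01 -0.75 -1.84]
```

Request:
{"op": "send_rows", "data": {
  "steps": [
    [[0.15,0,0.1,0,0],[0,0,0,0,0],[0,0,0,0,0],[0,0,0,0,0],[0,0,0,0,0]]
  ]
}}

```text
clock: 10.1
position: [667.6, 11.3, 16.0]
ee_rot: [0.002, 1.0, 0.002, 0.018]
contact_force: [0.3, -0.1, -1.1]
gripper_width: 15.5
```

Run:
```python
from h import *
go(667,10,15)
```

```text
delta cm tool [ 0.06 -0.13  0.1 ] tool z [ 0.0357  0.0032 -0.9994] yaw err(turn) -0.0034 F [ 0.3 -0.1 -1.1] w 15.5 t 10.1 J [ 0.26  0.64 -0.15  0.01 -0.75 -1.84]
```

Request:
{"op": "send_rows", "data": {
  "steps": [
    [[0,0,-2.5,0,0],[0,0,-4.1,0,0],[0,0,-4.1,0,0],[2.0,-3.4,-1,0,0],[2.0,-3.5,0,0,0],[2.0,-3.5,0,0,0],[2.0,-3.5,0,0,0],[2.0,-3.5,0,0,0],[2.0,-3.5,0,0,0],[2.0,-3.5,0,0,0]]
  ]
}}

```text
clock: 10.93
position: [523.3, -235.1, 133.4]
ee_rot: [-0.005, 1.0, 0.0, 0.021]
contact_force: [1.0, -0.3, 0.4]
gripper_width: 15.3
```

Run:
```python
from h import *
go(488,-301.7,90)
```

```text
delta cm tool [ 3.78 -6.62  4.18] tool z [ 0.0414  0.0012 -0.9991] yaw err(turn) 0.0108 F [ 1.  -0.3  0.4] w 15.3 t 10.9333 J [-0.14  0.37 -0.28 -0.01 -0.88 -1.41]
```

Request:
{"op": "send_rows", "data": {
  "steps": [
    [[1.8,-3.2,1.5,0,0],[1.2,-2.2,1.5,0,0],[0.3,-0.6,0.5,0,0]]
  ]
}}

```text
clock: 11.18
position: [488.2, -302.5, 98.6]
ee_rot: [-0.002, 1.0, -0.0, 0.023]
contact_force: [0.2, 0.4, -0.3]
gripper_width: 15.4
```

Run:
```python
from h import *
optics.get_image("side");optics.get_image("side")
go(488.2,-301.7,64)
```

```text
delta cm tool [ 0.3  -0.04  3.5 ] tool z [ 4.670e-02 -7.000e-04 -9.989e-01] yaw err(turn) 0.006 F [-0.   0.3  0.3] w 15.8 t 11.2833 J [-0.28  0.41 -0.31 -0.02 -0.8  -1.28]
```

Request:
{"op": "send_rows", "data": {
  "steps": [
    [[0.25,0,1.5,0,0],[0.05,0,1.0,0,0]]
  ]
}}

```text
clock: 11.45
position: [490.7, -301.6, 76.4]
ee_rot: [-0.003, 1.0, -0.002, 0.027]
contact_force: [-0.8, -0.2, -1.1]
gripper_width: 15.3
```

Run:
```python
from rim import *
rim((487,-302),66,85,40,("scene","side"),30)
im,d,K,T=snap("scene");cv2.imwrite("pics/l1.png",cv2.resize(im[110:260,100:300],(800,600),interpolation=cv2.INTER_CUBIC))
go(488.2,-301.7,64)
```

```text
scene 384 ztop 84.3 mid [ 492.8 -300.3   75.7]
side 184 ztop 83.9 mid [ 490.7 -297.4   75.5]
delta cm tool [ 0.39 -0.    1.26] tool z [ 0.0531 -0.0038 -0.9986] yaw err(turn) 0.0085 F [-0.5 -0.9  0.1] w 15.6 t 11.6 J [-0.28  0.44 -0.34 -0.02 -0.74 -1.28]
```

View pics/l1.png

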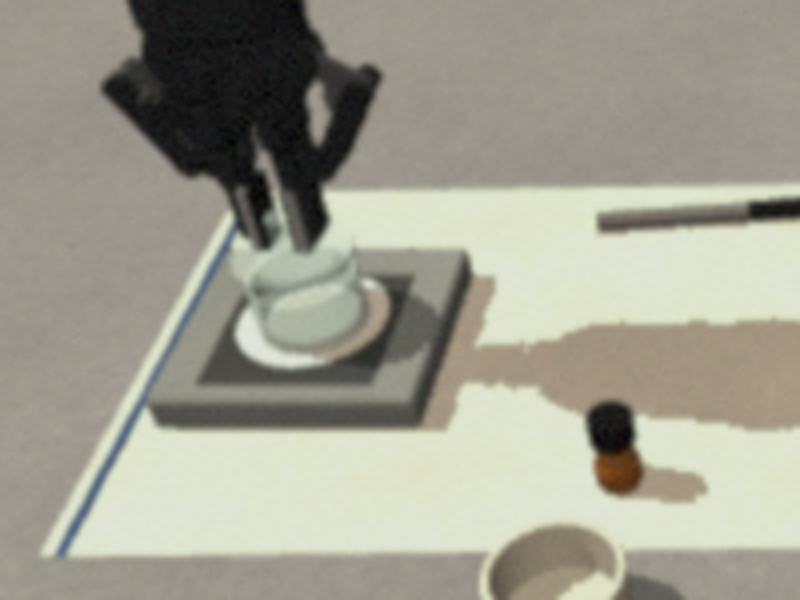

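Run:
```python
from h import *
S=np.load("scene0.npz");K,T=S["K"],S["T"]
for p in [(484.6,-302.1,22),(487.8,-301.7,22),(487.8,-301.7,54),(487.8,-301.7,70)]:
    q=proj(p,K,T);print(p,((q-[100,110])*4).round(0))
go(488.2,-301.7,64)
```

```text
(484.6, -302.1, 22) [316. 316.]
(487.8, -301.7, 22) [315. 320.]
(487.8, -301.7, 54) [299. 273.]
(487.8, -301.7, 70) [291. 248.]
delta cm tool [ 0.39 -0.    1.26] tool z [ 0.0531 -0.0038 -0.9986] yaw err(turn) 0.0085 F [-0.5 -0.9  0.1] w 15.6 t 11.6 J [-0.28  0.44 -0.34 -0.02 -0.74 -1.28]
```

Request:
{"op": "send_rows", "data": {
  "steps": [
    [[0.5,0,0.5,0,0],[0.1,0,0.4,0,0]]
  ]
}}

```text
clock: 11.77
position: [488.2, -300.9, 69.1]
ee_rot: [-0.006, 1.0, -0.003, 0.029]
contact_force: [0.1, -0.1, -0.8]
gripper_width: 15.7
```

Run:
```python
from h import *
optics.get_image("side")
go(488.2,-301.7,64)
```

```text
delta cm tool [ 0.03 -0.08  0.46] tool z [ 0.0568 -0.0053 -0.9984] yaw err(turn) 0.0117 F [-0.2  0.2 -1.7] w 15.8 t 11.8167 J [-0.28  0.45 -0.36 -0.02 -0.71 -1.27]
```

Request:
{"op": "send_rows", "data": {
  "steps": [
    [[0.05,-0.05,0.35,0,0],[0.1,-0.05,0.3,0,0]]
  ]
}}

```text
clock: 11.98
position: [488.8, -301.8, 63.5]
ee_rot: [-0.007, 1.0, -0.004, 0.03]
contact_force: [-3.8, 8.6, 23.3]
gripper_width: 15.5
```

Run:
```python
from h import *
optics.get_image("side")
go(488.2,-301.7,64)
```

```text
delta cm tool [ 0.05  0.01 -0.03] tool z [ 0.06   -0.0066 -0.9982] yaw err(turn) 0.0135 F [-1.2  1.1  5. ] w 15.7 t 12.0333 J [-0.28  0.45 -0.36 -0.02 -0.7  -1.27]
```

Request:
{"op": "send_rows", "data": {
  "steps": [
    [[0,0,0,0,0.6],[0,0,0,0,0.6],[0,0,0,0,0.6],[0,0,-1,0,0.6],[0,0,-3,0,0.6],[0,0,-4,0,1]]
  ]
}}

```text
clock: 12.53
position: [479.1, -299.5, 138.0]
ee_rot: [-0.006, 1.0, -0.0, 0.021]
contact_force: [0.7, 0.4, 0.5]
gripper_width: 62.1
```

Run:
```python
from rim import *
rim((487.5,-302),40,100,40,("scene","side"),6)
rim((487.5,-302),50,66,40,("scene","side"),12)
go(664,-125.2,100)
```

```text
scene 614 ztop 81.9 mid [ 489.9 -299.5   80.1]
side 321 ztop 82.8 mid [ 489.2 -299.5   80.8]
scene 418 ztop 61.3 mid [ 488.1 -299.8   58. ]
side 212 ztop 62.8 mid [ 488.8 -300.3   58.4]
delta cm tool [-18.2   17.31   5.04] tool z [ 0.0532 -0.0034 -0.9986] yaw err(turn) 0.0125 F [-0.7  0.  -1.1] w 85.6 t 12.7333 J [-0.28  0.35 -0.29 -0.01 -0.88 -1.27]
```

Request:
{"op": "send_rows", "data": {
  "steps": [
    [[-2.9,2.8,0,0,1],[-2.9,2.8,0,0,1],[-2.9,2.8,0.5,0,1],[-2.9,2.8,0.5,0,1],[-2.9,2.8,1,0,1],[-2.9,2.8,1,0,1],[-1.5,1.4,1,0,1]]
  ]
}}

```text
clock: 13.32
position: [669.4, -114.9, 105.7]
ee_rot: [0.0, 1.0, -0.001, 0.022]
contact_force: [1.1, -0.9, -0.5]
gripper_width: 85.1
```

Run:
```python
from h import *
optics.get_image("side");optics.get_image("side")
go(664,-125.2,60);go(664,-125.2,9)
```

```text
delta cm tool [ 0.51 -1.04  4.27] tool z [ 0.0384 -0.0015 -0.9993] yaw err(turn) 0.0008 F [-1.3 -0.3 -1.3] w 85.2 t 13.4167 J [ 0.07  0.56 -0.05  0.01 -0.93 -1.64]
delta cm tool [ 0.71 -1.03  9.36] tool z [ 0.0384 -0.0015 -0.9993] yaw err(turn) 0.0008 F [-1.3 -0.3 -1.3] w 85.2 t 13.4167 J [ 0.07  0.56 -0.05  0.01 -0.93 -1.64]
```

Request:
{"op": "send_rows", "data": {
  "steps": [
    [[0.4,-0.5,3,0,1],[0.2,-0.5,2,0,1]]
  ]
}}

```text
clock: 13.58
position: [666.1, -123.5, 53.8]
ee_rot: [-0.002, 1.0, -0.001, 0.022]
contact_force: [-1.1, 0.5, -1.4]
gripper_width: 85.4
```

Run:
```python
from h import *
optics.get_image("side")
go(664,-125.2,8)
```

```text
delta cm tool [ 0.18 -0.06  4.25] tool z [ 0.039  -0.002  -0.9992] yaw err(turn) 0.0032 F [-0.  -0.8 -2.7] w 85.3 t 13.6333 J [ 0.06  0.61 -0.1   0.01 -0.82 -1.63]
```

Request:
{"op": "send_rows", "data": {
  "steps": [
    [[0.2,-0.1,1.5,0,1],[0.1,0,1.5,0,1],[0,0,0.9,0,1]]
  ]
}}

```text
clock: 13.88
position: [660.6, -128.0, 10.1]
ee_rot: [-0.001, 1.0, -0.002, 0.018]
contact_force: [-0.5, -0.3, -1.2]
gripper_width: 85.3
```

Run:
```python
from h import *
optics.get_image("side")
go(664,-125.2,8)
```

```text
delta cm tool [-0.46  0.28  0.03] tool z [ 0.0324 -0.0027 -0.9995] yaw err(turn) 0.0005 F [-0.3  0.  -1.6] w 85.4 t 13.9333 J [ 0.05  0.66 -0.14  0.01 -0.74 -1.63]
```

Request:
{"op": "send_rows", "data": {
  "steps": [
    [[-0.5,0.35,0,0,1],[0,0,0,0,1]]
  ]
}}

```text
clock: 14.1
position: [664.1, -125.3, 8.4]
ee_rot: [0.0, 1.0, -0.002, 0.015]
contact_force: [1.2, 0.8, 0.2]
gripper_width: 85.1
```

Run:
```python
from h import *
optics.get_image("side")
go(664,-125.2,8)
```

```text
delta cm tool [-0.    0.02  0.08] tool z [ 0.0311 -0.0031 -0.9995] yaw err(turn) -0.0007 F [-0.2 -0.7  0.7] w 85.6 t 14.15 J [ 0.05  0.67 -0.12  0.01 -0.75 -1.63]
```

Close on the bowl, then lift.

Request:
{"op": "send_rows", "data": {
  "steps": [
    [[0,0,0,0,0],[0,0,0,0,0],[0,0,0,0,0],[0,0,0,0,0],[0,0,0,0,0]]
  ]
}}

```text
clock: 14.57
position: [666.2, -125.1, 13.3]
ee_rot: [-0.0, 1.0, -0.001, 0.019]
contact_force: [0.5, -0.0, -1.4]
gripper_width: 62.4
```

Run:
```python
from h import *
go(460.3,-19.4,100)
```

```text
delta cm tool [20.25 10.54 -9.48] tool z [ 0.0379 -0.003  -0.9993] yaw err(turn) -0.0 F [ 0.5 -0.  -1.4] w 62.4 t 14.5667 J [ 0.05  0.66 -0.12  0.01 -0.75 -1.63]
```

Request:
{"op": "send_rows", "data": {
  "steps": [
    [[0,0,-2.5,0,0],[0,0,-4,0,0],[0,0,-3.5,0,0],[3.4,1.8,0,0,0],[3.6,1.9,0,0,0],[3.6,1.9,0,0,0],[3.6,1.9,0,0,0],[2.5,1.3,0,0,0]]
  ]
}}

```text
clock: 15.23
position: [494.6, -36.6, 108.6]
ee_rot: [0.004, 1.0, -0.001, 0.021]
contact_force: [0.0, -0.4, -0.2]
gripper_width: 62.2
```

Run:
```python
from h import *
im,d,K,T=snap("scene");cv2.imwrite("pics/b1.png",im[100:300,150:500].repeat(2,0).repeat(2,1))
go(462,-19.4,60)
```

```text
delta cm tool [2.89 1.65 4.67] tool z [ 0.0352 -0.002  -0.9994] yaw err(turn) -0.0073 F [-6.   1.6 -2.3] w 62.3 t 15.2833 J [ 0.27  0.28 -0.52  0.02 -0.74 -1.86]
```

View pics/b1.png

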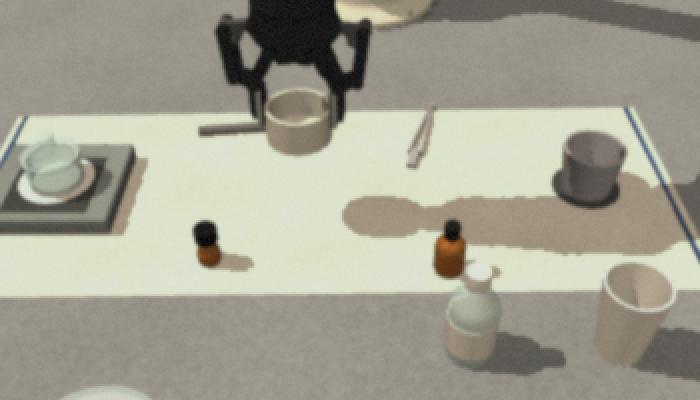

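Request:
{"op": "send_rows", "data": {
  "steps": [
    [[2.2,1.2,2.0,0,0],[0.7,0.4,2.0,0,0],[0,0,2,0,0],[0,0,0.5,0,0]]
  ]
}}

```text
clock: 15.62
position: [460.0, -17.8, 43.7]
ee_rot: [0.002, 1.0, 0.0, 0.022]
contact_force: [-0.2, -1.1, -1.5]
gripper_width: 62.2
```

Run:
```python
from rim import *
go(462,-19.4,13)
s=arm.read_state();p=s["position"]
rim(p[:2],p[2]+5,p[2]+45,30,("scene","side"),8)
```

```text
delta cm tool [-0.06 -0.17  3.08] tool z [ 4.39e-02  7.00e-04 -9.99e-01] yaw err(turn) -0.0033 F [-0.2 -1.1 -1.5] w 62.2 t 15.6167 J [ 0.32  0.34 -0.66  0.03 -0.53 -1.92]
scene 281 ztop 68.6 mid [460.2 -17.6  65. ]
side 127 ztop 69.9 mid [460.5 -17.1  66.2]
```

Request:
{"op": "send_rows", "data": {
  "steps": [
    [[0,-0.1,1.2,0,0],[0,-0.1,0.8,0,0],[0,0,0.4,0,0]]
  ]
}}

```text
clock: 15.97
position: [468.0, -19.1, 23.8]
ee_rot: [0.001, 1.0, 0.001, 0.028]
contact_force: [0.4, -0.8, -1.5]
gripper_width: 62.5
```

Run:
```python
from rim import *
s=arm.read_state();p=s["position"]
rim(p[:2],p[2]+5,p[2]+45,40,("scene","side"),8)
go(460.5,-19.4,11)
```

```text
scene 622 ztop 66.0 mid [466.1 -18.9  63.2]
side 306 ztop 56.7 mid [467.1 -11.4  54.6]
delta cm tool [ 0.76 -0.03  1.22] tool z [ 0.054   0.0024 -0.9985] yaw err(turn) -0.0027 F [-0.1 -0.4 -1.5] w 61.9 t 16.0667 J [ 0.32  0.38 -0.67  0.03 -0.46 -1.92]
```

Request:
{"op": "send_rows", "data": {
  "steps": [
    [[0.9,0,0.5,0,0],[0.2,0,0.3,0,0]]
  ]
}}

```text
clock: 16.23
position: [458.9, -18.9, 16.3]
ee_rot: [0.002, 1.0, 0.002, 0.029]
contact_force: [-0.4, 0.2, -1.7]
gripper_width: 61.9
```

Run:
```python
from h import *
optics.get_image("side")
go(460.5,-19.4,11)
```

```text
delta cm tool [-0.05 -0.08  0.53] tool z [ 0.0589  0.0034 -0.9983] yaw err(turn) -0.0023 F [ 1.2 -0.3 -1.8] w 62.0 t 16.2833 J [ 0.32  0.38 -0.7   0.04 -0.43 -1.93]
```

Request:
{"op": "send_rows", "data": {
  "steps": [
    [[0.05,-0.05,0.3,0,0],[0.1,0,0.2,0,0]]
  ]
}}

```text
clock: 16.45
position: [460.2, -18.8, 12.1]
ee_rot: [0.001, 1.0, 0.002, 0.031]
contact_force: [1.8, -2.4, 3.1]
gripper_width: 62.1
```

Run:
```python
from h import *
optics.get_image("side")
go(460.5,-19.4,11)
```

```text
delta cm tool [-0.02 -0.05  0.11] tool z [ 0.0623  0.0039 -0.9981] yaw err(turn) -0.001 F [-0.1  0.3  0.7] w 62.4 t 16.5 J [ 0.32  0.39 -0.71  0.04 -0.41 -1.93]
```

Force is just rising, so the bowl is in contact. One more small push, then release.

Request:
{"op": "send_rows", "data": {
  "steps": [
    [[0.1,0,0.15,0,0],[0.05,0,0,0,0.85],[0,0,0,0,1],[0,0,0,0,1],[0,0,0,0,1],[0,0,-1,0,1],[0,0,-3,0,1],[0,0,-4,0,1],[0,0,-4,0,1]]
  ]
}}

```text
clock: 17.25
position: [448.1, -20.4, 127.6]
ee_rot: [0.001, 1.0, -0.001, 0.022]
contact_force: [1.2, -0.4, -0.6]
gripper_width: 85.4
```

Run:
```python
from rim import *
rim((460.3,-19.4),15,50,50,("scene","side"),6)
rim((665,128.9),70,110,40,("scene","side"),6)
go(665,128.9,140)
```

```text
scene 500 ztop 36.7 mid [460.  -18.   34.5]
side 465 ztop 37.5 mid [458.8 -18.   35.3]
scene 363 ztop 100.3 mid [665.1 129.   97.8]
side 240 ztop 101.1 mid [664.1 129.3  98.7]
delta cm tool [-21.53  14.9   -0.05] tool z [ 5.190e-02  8.000e-04 -9.987e-01] yaw err(turn) -0.0013 F [0.5 0.  0.5] w 85.0 t 17.45 J [ 0.33  0.18 -0.59  0.02 -0.75 -1.92]
```

Request:
{"op": "send_rows", "data": {
  "steps": [
    [[-3.2,2.2,-1,0,1],[-3.4,2.35,0,0,1],[-3.4,2.35,0,0,1],[-3.4,2.35,0,0,1],[-3.4,2.35,0,0,1],[-3.0,2.1,0,0,1],[-1,0.7,0,0,1]]
  ]
}}

```text
clock: 18.03
position: [652.0, 123.6, 130.1]
ee_rot: [0.004, 1.0, -0.004, 0.011]
contact_force: [0.8, -0.8, 0.6]
gripper_width: 85.3
```

Run:
```python
from h import *
optics.get_image("side");optics.get_image("side")
go(665,129.1,110)
```

```text
delta cm tool [-1.5   0.7   1.93] tool z [ 0.018  -0.0082 -0.9998] yaw err(turn) -0.0086 F [-0.9 -0.3 -0.6] w 85.5 t 18.1333 J [ 0.44  0.52 -0.05  0.02 -0.99 -2.03]
```

Request:
{"op": "send_rows", "data": {
  "steps": [
    [[-1.3,0.55,0,0,1],[-0.3,0.2,1.5,0,1],[0,0,2,0,1]]
  ]
}}

```text
clock: 18.38
position: [665.6, 128.9, 91.9]
ee_rot: [0.004, 1.0, -0.005, 0.008]
contact_force: [0.5, 0.2, -0.6]
gripper_width: 85.5
```

Run:
```python
from h import *
optics.get_image("side");optics.get_image("side")
go(665,129.1,33)
```

```text
delta cm tool [-0.28  0.23  5.45] tool z [ 0.0058 -0.0125 -0.9999] yaw err(turn) -0.0096 F [-0.6 -0.5 -0.2] w 85.0 t 18.4833 J [ 0.44  0.58 -0.05  0.02 -0.94 -2.03]
```

Request:
{"op": "send_rows", "data": {
  "steps": [
    [[-0.2,0.15,2,0,1],[-0.1,0.1,2,0,1],[0,0,1,0,1]]
  ]
}}

```text
clock: 18.73
position: [664.9, 127.8, 39.0]
ee_rot: [0.005, 1.0, -0.006, 0.004]
contact_force: [0.5, 0.7, -0.1]
gripper_width: 85.8
```

Run:
```python
from h import *
optics.get_image("side");optics.get_image("side")
go(665,129.1,33)
```

```text
delta cm tool [-0.06  0.16  0.56] tool z [ 0.006  -0.0136 -0.9999] yaw err(turn) -0.01 F [0.8 1.  0. ] w 85.0 t 18.8333 J [ 0.43  0.64 -0.08  0.02 -0.85 -2.03]
```

Request:
{"op": "send_rows", "data": {
  "steps": [
    [[0,0.15,0.6,0,1],[0,0,0,0,0],[0,0,0,0,0],[0,0,0,0,0],[0,0,0,0,0],[0,0,0,0,0]]
  ]
}}

```text
clock: 19.33
position: [666.5, 129.4, 38.2]
ee_rot: [0.005, 1.0, -0.006, 0.007]
contact_force: [-0.2, -0.4, -2.2]
gripper_width: 42.2
```

Run:
```python
from h import *
go(528,-12,133)
```

```text
delta cm tool [ 13.59 -14.37  -9.5 ] tool z [ 0.0136 -0.0116 -0.9998] yaw err(turn) -0.0092 F [-0.2 -0.4 -2.2] w 42.2 t 19.3333 J [ 0.44  0.64 -0.08  0.02 -0.84 -2.03]
```

Request:
{"op": "send_rows", "data": {
  "steps": [
    [[0,0,-2.5,0,0],[0,0,-4,0,0],[0,0,-2.5,0,0],[2.6,-2.8,0,0,0],[2.8,-2.95,0,0,0],[2.8,-2.95,0,0,0],[2.8,-2.95,0,0,0],[1,-1,0,0,0]]
  ]
}}

```text
clock: 20.0
position: [539.8, 4.2, 129.2]
ee_rot: [0.003, 1.0, -0.005, 0.006]
contact_force: [-0.6, 0.8, -2.9]
gripper_width: 41.9
```

Run:
```python
from rim import *
optics.get_image("side")
s=arm.read_state();p=s["position"]
rim(p[:2],p[2]-45,p[2]+20,40,("scene",),200)
go(530,-12,39)
```

```text
scene 671 ztop 148.5 mid [546.7   4.6 121. ]
delta cm tool [ 1.3  -1.63  9.07] tool z [ 0.0138 -0.01   -0.9999] yaw err(turn) -0.0059 F [ 0.1  0.6 -3.6] w 42.0 t 20.1 J [ 0.32  0.34 -0.35  0.02 -0.87 -1.9 ]
```

Request:
{"op": "send_rows", "data": {
  "steps": [
    [[0.8,-1.3,2,0,0],[0.2,-0.4,2,0,0],[0,0,1.5,0,0]]
  ]
}}

```text
clock: 20.35
position: [537.5, -11.5, 78.6]
ee_rot: [0.002, 1.0, -0.003, 0.014]
contact_force: [-0.2, 0.7, -2.7]
gripper_width: 42.3
```

Run:
```python
from rim import *
im,d,K,T=snap("side");cv2.imwrite("pics/s1.png",im[100:300,200:480].repeat(2,0).repeat(2,1))
go(530,-12,39)
```

```text
delta cm tool [ 0.62 -0.01  3.64] tool z [ 0.0223 -0.0075 -0.9997] yaw err(turn) -0.0057 F [-1.2 -0.5 -4.6] w 41.7 t 20.4 J [ 0.29  0.39 -0.44  0.02 -0.72 -1.88]
```

View pics/s1.png

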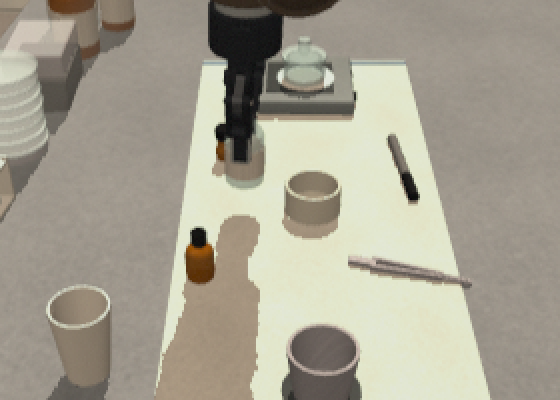

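The bottle is upright in the jaws (245,160), clear of the bowl (313,195). Lowering.

Request:
{"op": "send_rows", "data": {
  "steps": [
    [[0.5,0,1.3,0,0],[0.3,0,1.0,0,0]]
  ]
}}

```text
clock: 20.57
position: [530.4, -10.8, 52.6]
ee_rot: [0.002, 1.0, -0.003, 0.013]
contact_force: [0.1, -0.3, -2.3]
gripper_width: 42.1
```

Run:
```python
from rim import *
optics.get_image("side")
go(530,-12,39)
```

```text
delta cm tool [-0.01 -0.11  1.22] tool z [ 0.0233 -0.0076 -0.9997] yaw err(turn) -0.0047 F [-0.5 -0.1 -2.7] w 41.9 t 20.6167 J [ 0.29  0.42 -0.47  0.02 -0.65 -1.89]
```

Request:
{"op": "send_rows", "data": {
  "steps": [
    [[0.1,-0.1,0.5,0,0],[0.1,0,0.4,0,0]]
  ]
}}

```text
clock: 20.78
position: [529.6, -10.8, 42.6]
ee_rot: [0.001, 1.0, -0.004, 0.013]
contact_force: [0.2, -0.6, -1.4]
gripper_width: 42.0
```

Run:
```python
from rim import *
optics.get_image("side")
go(530,-12,39)
```

```text
delta cm tool [-0.05 -0.12  0.32] tool z [ 0.0247 -0.0075 -0.9997] yaw err(turn) -0.003 F [-0.2  0.3 -1.9] w 42.0 t 20.8333 J [ 0.29  0.44 -0.48  0.02 -0.63 -1.89]
```

Request:
{"op": "send_rows", "data": {
  "steps": [
    [[0,-0.15,0.25,0,0],[0.05,0,0.15,0,0]]
  ]
}}

```text
clock: 21.0
position: [530.4, -11.9, 38.8]
ee_rot: [0.001, 1.0, -0.004, 0.014]
contact_force: [-0.6, 0.1, -2.0]
gripper_width: 42.2
```

Run:
```python
from rim import *
optics.get_image("side")
go(530,-12,38)
```

```text
delta cm tool [ 0.03 -0.02  0.07] tool z [ 0.027  -0.0071 -0.9996] yaw err(turn) -0.002 F [-0.7 -0.6 -2.3] w 41.8 t 21.05 J [ 0.29  0.44 -0.49  0.03 -0.62 -1.89]
```

Request:
{"op": "send_rows", "data": {
  "steps": [
    [[0.05,0,0.2,0,0],[0.05,0,0.1,0,0]]
  ]
}}

```text
clock: 21.22
position: [531.0, -11.7, 37.3]
ee_rot: [0.0, 1.0, -0.004, 0.015]
contact_force: [-2.0, -0.1, 5.7]
gripper_width: 42.1
```

Run:
```python
from rim import *
optics.get_image("side")
go(530,-12,38)
```

```text
delta cm tool [ 0.08 -0.03 -0.07] tool z [ 0.0303 -0.007  -0.9995] yaw err(turn) -0.0012 F [-1.5 -1.2  4.4] w 41.8 t 21.2667 J [ 0.29  0.44 -0.49  0.03 -0.61 -1.89]
```

Contact. Release and lift.

Request:
{"op": "send_rows", "data": {
  "steps": [
    [[0,0,0,0,0.6],[0,0,0,0,1],[0,0,0,0,1],[0,0,0,0,1],[0,0,0,0,1],[0,0,-2,0,1],[0,0,-4,0,1],[0,0,-4,0,1],[0,0,-3,0,1]]
  ]
}}

```text
clock: 22.02
position: [522.7, -11.8, 164.7]
ee_rot: [0.001, 1.0, -0.005, 0.007]
contact_force: [1.0, 0.7, 0.4]
gripper_width: 85.9
```

Run:
```python
from rim import *
rim((528,-12),70,110,40,("scene","side"),6)
rim((460,-18),15,50,38,("side",),6)
rim((652,258.6),50,90,45,("scene","side"),6)
rim((435.9,263.2),30,62,45,("scene","side"),6)
go(652,258.6,150)
```

```text
scene 253 ztop 100.6 mid [530.6 -11.2  98.4]
side 189 ztop 101.6 mid [529.8 -10.4  99.3]
side 460 ztop 37.4 mid [458.9 -19.5  35.4]
scene 954 ztop 80.5 mid [652.1 258.3  78. ]
side 782 ztop 81.0 mid [651.2 257.8  79.1]
scene 629 ztop 55.6 mid [436.4 263.   53.1]
side 814 ztop 56.4 mid [435.6 262.6  53.9]
delta cm tool [-12.96  27.12   0.91] tool z [ 0.0095 -0.0114 -0.9999] yaw err(turn) -0.0031 F [0.1 0.1 0.2] w 85.5 t 22.3667 J [ 0.3   0.27 -0.36  0.02 -0.94 -1.88]
```

Request:
{"op": "send_rows", "data": {
  "steps": [
    [[-1.7,3.6,0,0,1],[-1.7,3.6,0,0,1],[-1.7,3.6,0,0,1],[-1.7,3.6,0,0,1],[-1.7,3.6,0.5,0,1],[-1.7,3.6,0.5,0,1],[-1.7,3.4,0.5,0,1],[-1,1.2,0.5,0,1]]
  ]
}}

```text
clock: 23.03
position: [650.2, 253.8, 122.9]
ee_rot: [0.006, 1.0, -0.011, -0.006]
contact_force: [0.3, 0.0, -0.7]
gripper_width: 85.3
```

Run:
```python
from h import *
optics.get_image("side");optics.get_image("side")
go(651.7,258.2,100)
```

```text
delta cm tool [-0.29  0.69  2.07] tool z [-0.0157 -0.0241 -0.9996] yaw err(turn) -0.0118 F [-0.5 -0.9 -0.2] w 85.4 t 23.1333 J [ 0.61  0.6   0.08  0.01 -1.07 -2.2 ]
```

Request:
{"op": "send_rows", "data": {
  "steps": [
    [[-0.2,0.5,1.5,0,1],[-0.1,0.3,2,0,1],[0,0,1.5,0,1]]
  ]
}}

```text
clock: 23.38
position: [652.1, 258.7, 68.4]
ee_rot: [0.006, 1.0, -0.013, -0.007]
contact_force: [-0.4, 0.0, -0.7]
gripper_width: 85.3
```

Run:
```python
from h import *
optics.get_image("side");optics.get_image("side")
go(651.7,258.2,52)
```

```text
delta cm tool [-0.19  0.15  1.41] tool z [-0.0211 -0.0284 -0.9994] yaw err(turn) -0.0118 F [-0.5  0.5  0.5] w 85.5 t 23.4833 J [ 0.61  0.66  0.04  0.01 -0.98 -2.2 ]
```

Request:
{"op": "send_rows", "data": {
  "steps": [
    [[-0.2,0.2,1.1,0,1],[0,0,0.2,0,1]]
  ]
}}

```text
clock: 23.65
position: [652.1, 257.6, 52.8]
ee_rot: [0.006, 1.0, -0.015, -0.01]
contact_force: [-0.4, -1.2, -1.7]
gripper_width: 85.7
```

Run:
```python
from h import *
optics.get_image("side");optics.get_image("side")
go(651.7,258.2,52)
```

```text
delta cm tool [0.17 0.01 0.32] tool z [-0.0173 -0.0279 -0.9995] yaw err(turn) -0.0117 F [0.5 0.1 0.1] w 85.3 t 23.75 J [ 0.61  0.67  0.03  0.02 -0.96 -2.2 ]
```

Request:
{"op": "send_rows", "data": {
  "steps": [
    [[0.15,0,0.3,0,1],[0,0,0,0,0],[0,0,0,0,0],[0,0,0,0,0],[0,0,0,0,0],[0,0,0,0,0]]
  ]
}}

```text
clock: 24.25
position: [654.1, 258.8, 57.3]
ee_rot: [0.006, 1.0, -0.012, -0.005]
contact_force: [-0.4, 1.1, -0.2]
gripper_width: 53.5
```

Run:
```python
from rim import *
go(436,263,150)
rim((651.7,258.2),50,92,33,("scene","side"),6)
```

```text
delta cm tool [21.9  -0.06 -9.07] tool z [-0.0097 -0.024  -0.9997] yaw err(turn) -0.0115 F [-0.4  1.1 -0.2] w 53.5 t 24.25 J [ 0.61  0.67  0.03  0.02 -0.95 -2.2 ]
scene 1011 ztop 88.8 mid [661.7 257.4  87.4]
side 476 ztop 89.3 mid [644.9 260.1  87.6]
```

Request:
{"op": "send_rows", "data": {
  "steps": [
    [[0,0,-2.5,0,0],[0,0,-4,0,0],[0,0,-3,0,0],[3.5,0,0,0,0],[3.8,0,0,0,0],[3.8,0,0,0,0],[3.8,0,0,0,0],[3.5,0,0,0,0],[1.2,0,0,0,0]]
  ]
}}

```text
clock: 25.1
position: [454.2, 262.1, 154.3]
ee_rot: [0.009, 1.0, -0.013, -0.006]
contact_force: [-0.1, 0.3, -0.8]
gripper_width: 53.4
```

Run:
```python
from rim import *
optics.get_image("side")
for n in("scene","side"):
    im,d,K,T=snap(n);cv2.imwrite(f"pics/c_{n}.png",im);np.savez(f"c_{n}.npz",im=im,d=d,K=K,T=T)
a=cv2.imread("pics/c_scene.png")[90:240,370:510];b=cv2.imread("pics/c_side.png")[150:320,300:440]
f=lambda x:cv2.resize(x,(390,480),interpolation=cv2.INTER_CUBIC)
cv2.imwrite("pics/c.png",np.hstack([f(a),f(b)]))
go(438.4,263,100)
```

```text
delta cm tool [1.89 0.05 5.5 ] tool z [-0.01   -0.0236 -0.9997] yaw err(turn) -0.0176 F [ 0.2  0.  -0.2] w 53.9 t 25.25 J [ 0.83  0.3  -0.33  0.01 -0.96 -2.43]
```

View pics/c.png

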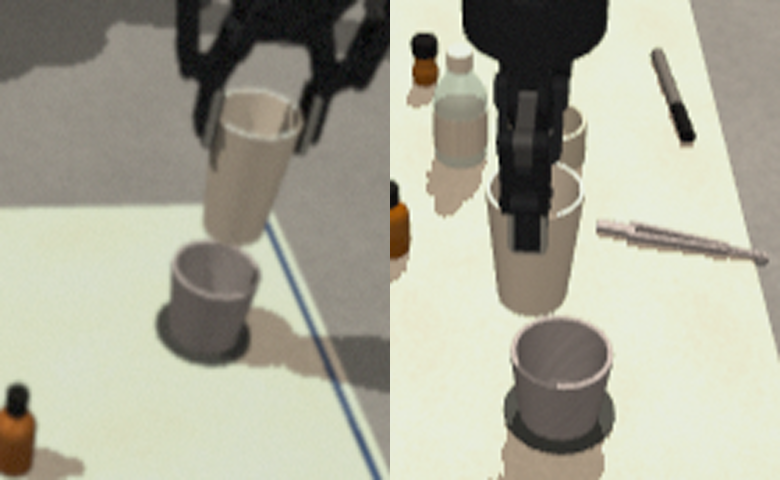

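```bash
cat > cone.py <<'E'
from rim import *
from scipy.optimize import least_squares
def grab(names=("scene","side")): return [snap(n) for n in names]
def cone(fr,x,y,zlo,zhi,r0,k,z0,thr,tilt=True,rad=50):
    Q=[]
    for im,d,K,T in fr:
        W=cloud(d,K,T);m=(np.hypot(W[...,0]-x,W[...,1]-y)<rad)&(W[...,2]>zlo)&(W[...,2]<zhi)&(im.max(-1)>thr)
        C=T[:3,3];q=W[m]; # keep outer face only: points facing the camera
        n=q[:,:2]-[x,y];Q.append(q[(n@(C[:2]-[x,y]))>0])
    P=np.vstack(Q);h=P[:,2]-z0
    f=lambda a:np.hypot(P[:,0]-a[0]-a[2]*h*tilt,P[:,1]-a[1]-a[3]*h*tilt)-(r0+k*h)
    r=least_squares(f,[x,y,0,0],loss="soft_l1",f_scale=1);return len(P),r.x.round(4),round(np.median(abs(r.fun)),2)
E
python3 - <<'E'
from cone import *
fr=[tuple(np.load(f"c_{n}.npz")[k] for k in("im","d","K","T")) for n in("scene","side")]
for F in (fr,fr[:1],fr[1:]):
    print("pot",cone(F,436,263,12,54,25.5,7/55,0,0,False))
    z0=97
    print("cup",cone(F,456,262,100,150,20.5,.1,z0,110))
    im,d,K,T=F[0];W=cloud(d,K,T);m=(np.hypot(W[...,0]-456,W[...,1]-262)<45)&(W[...,2]>70)&(im.max(-1)>110);print("zmin/max",np.percentile(W[m][:,2],[1,99]).round(1))
go(438.4,263,100)
E
```

```text
pot (894, array([434.8805, 262.1702,   0.    ,   0.    ]), np.float64(0.66))
cup (1053, array([4.525183e+02, 2.621672e+02, 7.500000e-03, 4.900000e-03]), np.float64(1.02))
zmin/max [100.8 178.9]
pot (419, array([434.8109, 263.4007,   0.    ,   0.    ]), np.float64(0.5))
cup (499, array([4.516193e+02, 2.627452e+02, 8.900000e-03, 9.000000e-03]), np.float64(0.5))
zmin/max [100.8 178.9]
pot (475, array([435.2114, 261.7218,   0.    ,   0.    ]), np.float64(0.43))
cup (554, array([4.548255e+02, 2.617427e+02, 1.900000e-03, 5.100000e-03]), np.float64(0.43))
zmin/max [100.9 500.3]
delta cm tool [1.89 0.05 5.5 ] tool z [-0.01   -0.0236 -0.9997] yaw err(turn) -0.0176 F [ 0.2  0.  -0.2] w 53.9 t 25.25 J [ 0.83  0.3  -0.33  0.01 -0.96 -2.43]
```

Request:
{"op": "send_rows", "data": {
  "steps": [
    [[1.2,0,1.2,0,0],[0.6,0,1.2,0,0],[0.2,0,0.6,0,0]]
  ]
}}

```text
clock: 25.5
position: [441.7, 265.5, 126.2]
ee_rot: [0.009, 1.0, -0.009, -0.002]
contact_force: [-0.4, 0.2, -0.4]
gripper_width: 53.9
```

Run:
```python
from cone import *
optics.get_image("side");fr=grab();p=arm.read_state()["position"];z0=p[2]-55
for F in (fr,fr[:1],fr[1:]): print("cup",cone(F,p[0]-3,p[1],z0+6,z0+53,20.5,.1,z0,110))
print(p.round(1));go(438.7,262.5,61)
```

```text
cup (937, array([ 4.404056e+02,  2.649733e+02, -8.600000e-03,  2.600000e-03]), np.float64(0.6))
cup (444, array([ 4.402784e+02,  2.656506e+02, -9.300000e-03,  8.500000e-03]), np.float64(0.51))
cup (493, array([ 4.406687e+02,  2.646967e+02, -4.100000e-03, -9.000000e-04]), np.float64(0.39))
[442.2 265.5 126.8]
delta cm tool [ 0.33 -0.18  6.58] tool z [-0.0034 -0.019  -0.9998] yaw err(turn) -0.0186 F [ 0.8 -0.3 -0.4] w 53.3 t 25.65 J [ 0.86  0.31 -0.4   0.01 -0.88 -2.46]
```

Request:
{"op": "send_rows", "data": {
  "steps": [
    [[0.6,-0.3,0.5,0,0],[0,0,0.5,0,0]]
  ]
}}

```text
clock: 25.82
position: [438.2, 263.3, 117.7]
ee_rot: [0.01, 1.0, -0.008, -0.0]
contact_force: [-0.4, 0.0, -0.9]
gripper_width: 53.8
```

Run:
```python
from cone import *
optics.get_image("side");fr=grab();p=arm.read_state()["position"];z0=p[2]-55
for F in (fr,): print("cup",cone(F,p[0]-2,p[1],z0+6,z0+53,20.5,.1,z0,110))
print(p.round(1));go(436.8,262.7,61)
```

```text
cup (914, array([ 4.376238e+02,  2.635582e+02, -1.260000e-02, -5.300000e-03]), np.float64(0.61))
[438.6 263.7 117.6]
delta cm tool [ 0.18 -0.    5.66] tool z [-2.000e-04 -1.720e-02 -9.999e-01] yaw err(turn) -0.0189 F [-0.5 -0.  -0.2] w 53.4 t 25.9667 J [ 0.87  0.32 -0.42  0.01 -0.85 -2.46]
```

Request:
{"op": "send_rows", "data": {
  "steps": [
    [[0.4,-0.15,0.5,0,0],[0.1,0,0.8,0,0]]
  ]
}}

```text
clock: 26.13
position: [434.8, 263.0, 105.7]
ee_rot: [0.009, 1.0, -0.007, 0.002]
contact_force: [-0.0, 0.0, -0.8]
gripper_width: 53.7
```

Run:
```python
from cone import *
optics.get_image("side");fr=grab();p=arm.read_state()["position"];z0=p[2]-55
for F in (fr,): print("cup",cone(F,p[0]-2,p[1],max(z0+6,60),z0+53,20.5,.1,z0,110))
print(p.round(1));go(436,262.5,61)
```

```text
cup (808, array([ 4.330716e+02,  2.622750e+02, -1.200000e-02, -2.500000e-03]), np.float64(0.64))
[434.4 262.6 104.8]
delta cm tool [-0.15  0.06  4.38] tool z [ 0.0013 -0.0163 -0.9999] yaw err(turn) -0.0186 F [-1.1  0.9 -1.1] w 53.8 t 26.2833 J [ 0.87  0.33 -0.45  0.02 -0.81 -2.47]
```

Request:
{"op": "send_rows", "data": {
  "steps": [
    [[-0.15,0,0.6,0,0],[0,0,0.7,0,0]]
  ]
}}

```text
clock: 26.45
position: [437.0, 263.4, 92.5]
ee_rot: [0.009, 1.0, -0.007, 0.002]
contact_force: [-0.4, 0.6, -1.0]
gripper_width: 54.0
```

Run:
```python
from cone import *
optics.get_image("side");fr=grab();p=arm.read_state()["position"];z0=p[2]-55
for F in (fr,): print("cup",cone(F,p[0]-2,p[1],max(z0+6,60),z0+53,20.5,.1,z0,110))
print(p.round(1));go(436,262.5,61)
```

```text
cup (562, array([ 4.352037e+02,  2.621721e+02, -1.030000e-02,  8.900000e-03]), np.float64(0.61))
[436.3 262.8  91.9]
delta cm tool [0.04 0.02 3.09] tool z [ 0.0022 -0.0159 -0.9999] yaw err(turn) -0.0179 F [ 0.5 -0.2 -0.5] w 53.9 t 26.6 J [ 0.87  0.35 -0.46  0.02 -0.78 -2.47]
```

Centred on the pot axis. Keep going down with force checks.

Request:
{"op": "send_rows", "data": {
  "steps": [
    [[0.05,0,0.6,0,0],[0.05,0,0.5,0,0]]
  ]
}}

```text
clock: 26.77
position: [436.2, 263.3, 81.1]
ee_rot: [0.009, 1.0, -0.007, 0.002]
contact_force: [-0.2, -0.5, -0.5]
gripper_width: 53.6
```

Run:
```python
from cone import *
optics.get_image("side")
go(436.2,262.7,61)
```

```text
delta cm tool [-0.05  0.01  1.93] tool z [ 0.003  -0.0152 -0.9999] yaw err(turn) -0.0179 F [-0.4 -0.8 -1. ] w 53.4 t 26.8167 J [ 0.87  0.36 -0.47  0.02 -0.74 -2.47]
```

Request:
{"op": "send_rows", "data": {
  "steps": [
    [[0,0,0.5,0,0],[0.05,0,0.4,0,0]]
  ]
}}

```text
clock: 26.98
position: [435.4, 263.0, 70.8]
ee_rot: [0.009, 1.0, -0.007, 0.002]
contact_force: [0.0, -0.2, -0.7]
gripper_width: 53.7
```

Run:
```python
from cone import *
optics.get_image("side")
go(436.2,262.7,61)
```

```text
delta cm tool [-0.12  0.02  0.92] tool z [ 0.0027 -0.0156 -0.9999] yaw err(turn) -0.0177 F [-0.3 -0.5 -0.5] w 53.6 t 27.0333 J [ 0.87  0.38 -0.49  0.02 -0.72 -2.47]
```

Request:
{"op": "send_rows", "data": {
  "steps": [
    [[-0.1,0,0.3,0,0],[0,0,0.3,0,0]]
  ]
}}

```text
clock: 27.2
position: [436.2, 262.7, 63.8]
ee_rot: [0.009, 1.0, -0.008, 0.002]
contact_force: [0.3, -0.3, -0.4]
gripper_width: 54.0
```

Run:
```python
from cone import *
fr=grab();p=arm.read_state()["position"]
for im,d,K,T in fr:
    W=cloud(d,K,T);m=(np.hypot(W[...,0]-435,W[...,1]-262.5)<32)&(W[...,2]>70)&(W[...,2]<110)&(im.max(-1)>110);print("rim",m.sum(),np.percentile(W[m][:,2],[50,95,99]).round(1))
go(436.2,262.7,61)
```

```text
rim 381 [80.3 88.1 89. ]
rim 267 [80.8 88.2 89.1]
delta cm tool [-0.03  0.03  0.26] tool z [ 0.0023 -0.0161 -0.9999] yaw err(turn) -0.0176 F [-0.3  0.6 -0.1] w 53.4 t 27.3 J [ 0.87  0.39 -0.49  0.02 -0.7  -2.47]
```

Request:
{"op": "send_rows", "data": {
  "steps": [
    [[0,0,0.2,0,0],[0,0,0.1,0,0]]
  ]
}}

```text
clock: 27.47
position: [436.8, 262.5, 61.6]
ee_rot: [0.008, 1.0, -0.008, 0.002]
contact_force: [-1.0, -3.0, 8.7]
gripper_width: 53.6
```

Run:
```python
from cone import *
fr=grab();p=arm.read_state()["position"]
for im,d,K,T in fr:
    W=cloud(d,K,T);m=(np.hypot(W[...,0]-435,W[...,1]-262.5)<32)&(W[...,2]>70)&(W[...,2]<110)&(im.max(-1)>110);print("rim",m.sum(),np.percentile(W[m][:,2],[50,95,99]).round(1))
go(436.2,262.7,61)
```

```text
rim 333 [79.6 86.  87.2]
rim 251 [80.3 87.  87.7]
delta cm tool [0.05 0.03 0.07] tool z [ 0.0037 -0.0162 -0.9999] yaw err(turn) -0.0167 F [ 0.6 -1.2  4.9] w 53.8 t 27.5667 J [ 0.87  0.39 -0.49  0.02 -0.7  -2.47]
```

Light contact and the rim is at about 86 mm, so the cup is home. Release and retreat.

Request:
{"op": "send_rows", "data": {
  "steps": [
    [[0,0,0,0,0.8],[0,0,0,0,1],[0,0,0,0,1],[0,0,0,0,1],[0,0,-1,0,1],[0,0,-3,0,1],[0,0,-4,0,1],[0,0,-4,0,1],[0,0,-3,0,1],[3,0,-1,0,1]]
  ]
}}

```text
clock: 28.4
position: [407.4, 265.0, 227.9]
ee_rot: [0.01, 1.0, -0.011, 0.0]
contact_force: [0.0, 2.4, 0.3]
gripper_width: 85.4
```

Run:
```python
from cone import *
for q in [((436,262.6),60,110,45,6),((487.8,-301),70,100,40,6),((487.8,-301),50,66,45,12),((459.5,-18.5),25,50,45,6),((530,-11),85,110,40,6),((574,-119.5),35,60,25,6),((570,113.5),50,70,25,6)]:
    print(q[0]);rim(q[0],q[1],q[2],q[3],("scene","side"),q[4])
a,b=snap("scene")[0],snap("side")[0]
cv2.imwrite("pics/f.png",np.vstack([cv2.resize(a[100:300,100:520],(630,300),interpolation=cv2.INTER_CUBIC),cv2.resize(b[100:340,150:570],(630,300),interpolation=cv2.INTER_CUBIC)]))
print(arm.read_state()["clock"])
```

```text
(436, 262.6)
scene 584 ztop 86.4 mid [436.4 262.6  84.2]
side 752 ztop 87.3 mid [435.1 261.9  84.8]
(487.8, -301)
scene 69 ztop 82.5 mid [ 489.3 -300.3   80.1]
side 36 ztop 83.7 mid [ 489.1 -299.4   81.1]
(487.8, -301)
scene 422 ztop 61.7 mid [ 488.6 -300.4   57.7]
side 206 ztop 62.2 mid [ 488.9 -300.4   57.6]
(459.5, -18.5)
scene 190 ztop 36.8 mid [456.8 -18.2  33.9]
side 288 ztop 38.1 mid [458.9 -18.   35.7]
(530, -11)
scene 127 ztop 100.8 mid [530.9 -11.5  97.9]
side 95 ztop 101.8 mid [530.1 -10.4  99.3]
(574, -119.5)
scene 119 ztop 45.7 mid [ 574.2 -119.2   43.4]
side 65 ztop 46.5 mid [ 573.6 -118.1   43.9]
(570, 113.5)
scene 70 ztop 60.5 mid [570.5 113.5  57.7]
side 55 ztop 61.2 mid [569.  114.3  58.8]
29.2
```

View pics/f.png

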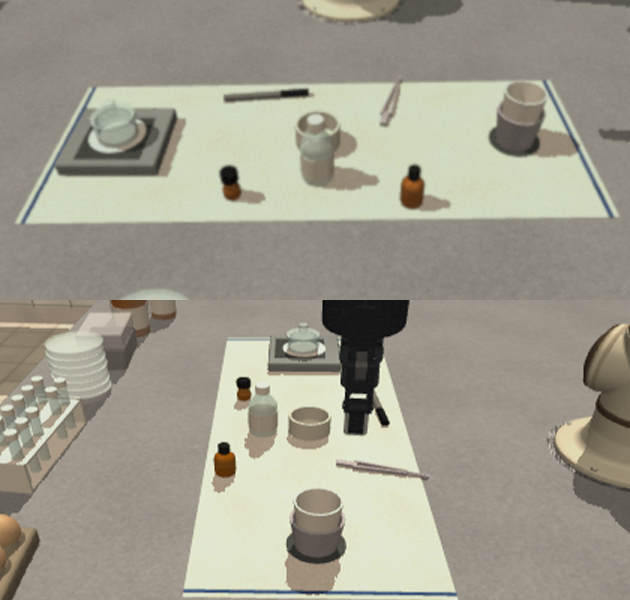

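Everything stands as asked: cup rim at 86 mm, lid seated at 82 mm, both amber bottles unmoved, gripper clear. Handing in.

```bash
python3 -c "
from h import *
print(job.job_done())"
```

```text
the job is handed in; nothing more can be done
None
```

The dissection place is laid out and handed in at about 29 s on the robot's clock, done in the order you gave. No verdict came back, so the results below are my own last checks by camera.

- **Dish and lid:** The dish stands upright on the light plate, about 3 mm from the disc's centre (mainly in x). I left that as it was. The lid is seated, with its knob top at 82 mm as expected and its axis within about 2 mm of the dish's. It met the dish with a brief 23 N contact reading.
- **Rinse bowl:** It is within about 2 mm of the midpoint between plate and pot.
- **Saline bottle:** It stands directly behind the bowl with a gap of about 17 mm.
- **Liner cup:** It is upright and fully home in the pot, with its rim at about 86 mm. The highest contact reading while lowering it was about 9 N.
- **Amber bottles:** Both are where they started, to within about 1 mm.

The two cameras agreed to about 2 mm throughout, except where the gripper hid an object or, for the bowl in the last check, the bottle did. The gripper was open and clear of everything at hand-in.

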